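# Build up the gear shaft standing in the vice

### The arm

A 7-joint arm with a two-finger parallel gripper is mounted at the origin on the work surface. World frame = base frame: x ahead of the robot, y to its left, z up, the work surface at z = 0. Lengths are in m, angles in rad, forces in N, time in s.
With the tool pointing down it reaches from about 0.4 to 0.85 m from the base axis. Payload 10.4 kg.
Tool frame: the origin (TCP) lies at the very end of the fingers, on their centre line; the grasp point (between the pads) lies r.tcp_to_grasp behind it (r.tcp_to_grasp is the distance from the TCP to the grasp point, in m); z points along the fingers, y is the line along which they close (so a half turn about z gives the same grasp; the last joint's range is limited). The gripper opens to 87 mm and grips with 3 to 60 N. Pads are 19 mm wide; open, the fingers measure 117 mm over their backs; the gripper's body (75 mm by 190 mm) begins 51 mm behind the grasp point.
Start: joints at [1.117, 0.332, -0.065, 1.46, 0.022, 1.35, -0.088], TCP at [0.261, -0.568, 0.223] pointing down, gripper open.
Joint ranges: [-2.6, 2.6], [-0.5, 2.12], [-1.47, 1.34], [0.16, 2.42], [-1.27, 4.41], [0.06, 2.06], [-2.6, 2.6]. Speed limits (rad/s): [2.22, 2.22, 2.79, 2.79, 3.14, 3.14, 3.14].

### API

Orientations are given as a unit quaternion [x, y, z, w].
In Python, from bench import monitor, cams, ticket, r gives the robot as it stands.
- The arm moves only by the shell command python3 -m crank 'ROWS' [OPENING] [FORCE]. ROWS is a JSON object whose one key "steps" holds a list of rows, each a list of 2 entries, a list of its own where there are three numbers: the shift along the world's x, y, z in units of 25 mm (1.0 is 25 mm), then the turn, a rotation vector about the world's x, y, z in units of 5 degrees (1.0 is 5 degrees). In form: {"steps": [[[x, y, z], [ax, ay, az]], ...]}. A call has 1 to 10 rows; each row shifts and turns the commanded pose from where the row before left it; what a row does not reach is not made up. A row lasts 1/12 s, in which the tool goes at most 41.7 mm and 7.16 degrees, less where a joint would pass 70% of its speed; a pose out of reach is approached as far as the arm can. A call is refused whole if a number of a shift passes 1 or a number of a turn 1, either way. A call with a gripper value outside its range is refused whole. OPENING is the finger opening in mm, from 0 to 87, set as the call begins (- or left out, the last holds). The fingers move at their own pace and stop on an object; FORCE is the grip in N (left out, the last holds). Time passes only in rows, so rows that do not move let the fingers close. It gives the time, the measured TCP pose, the force, the opening and the grip force at its end, in the units of the state.
- monitor.read_state(): the state, without advancing time (a new reading comes with each control period).
- cams.camera(name): name is "scene" or "top" or "wrist"; returns a dict with "pixels" (400x640x3 uint8, blue, green, red), "z_map" (400x640 float32, m along the optical axis (not along the pixel's ray), 0 where there is no reading), "vfov" (degrees; the focal length in pixels is half the picture's height over the tangent of half this angle, whatever the lens; pixels are square), "cx", "cy" (the principal point, pixels), "T" (4x4, takes a point from camera to world coordinates). Camera axes: x right, y up, looking along -z (the intrinsics and any distortion apply to the point x, -y, -z); pixel columns grow to the right and rows downward; lengths in m; the calibration is good to about 2 mm. A picture is of the moment at which its call begins.
- ticket.close_job(): hands the job in; it is judged then, once.
The state is a dict: "time": time; "joint_positions": joint angles; "joint_vel": joint speeds; "joint_torque": joint torques, N m; "ee_pos": TCP position; "eef_rot": TCP orientation; "ft_force": force on the tool from outside, world axes, zero at the start; "torque": the same for the moment, N m; "width": finger opening in m; "grip_force": force on a finger pad.
Only numpy, scipy, OpenCV 4.12 (cv2) and the standard library are available. Lean on these libraries where they do the work, as an engineer would, in place of code of your own. Each camera call takes 0.05 s, during which the arm holds its last target. There are 200 camera calls.

### The job

Build up the gear shaft that stands upright in the blue drill-press vice: put on the large gear first (hub upward, as it lies), then the spacer ring, then the small gear, and the ball bearing last. Lower each part down the shaft until it lies flat on the one below, rather than letting it drop, and leave the other tools on the bench where they lie.

Things in the scene. Friction and masses are not known exactly. Their poses are not given: they have to be found in the camera images.
- gear_large: Steel spur gear lying flat, the largest part: toothed disc 102 mm across and 14 mm thick, with a plain round hub 44 mm across in the middle that rises to 32 mm above the underside (18 mm above the disc); a 25 mm bore runs right through. Too wide to take by its teeth: take it by the hub. About 600 g. Origin: centre of the underside; z up along the bore, hub side up.
- spacer: Plain steel spacer ring lying flat, the smallest of the four parts: 40 mm outside, 25 mm bore, 11 mm high, no teeth. About 70 g. Origin: centre of the underside; z up along the bore. Either face may be up.
- gear_small: Steel spur gear without a hub, lying flat: 57 mm across the teeth, 14 mm thick, 25 mm bore. About 190 g. Origin: centre of the underside; z up along the bore.
- bearing: Sealed ball bearing lying flat: smooth steel outer ring 52 mm across, inner ring with 25 mm bore, black seal between them, 15 mm high. About 130 g. Origin: centre of the underside; z up along the bore.
- vice: Blue vice, fixed, left or right of the parts, holding a steel shaft upright. Origin: on the bench under the shaft's axis; z up, -x to the screw handle. Jaws 100 mm wide (y), 62 mm high. The shaft's 36 mm collar lies on them, its top (seat of the first part) at z 72; shaft 20 mm thick to z 130, tapering to 10 mm at its tip, z 138. Vice reaches 98 mm to +x, 160 to -x, 57 to each side.
- anvil: Small steel bench anvil fixed to the bench, on the other side of the loose parts from the vice: 180 mm long (x), 75 mm wide, 75 mm high at the horn. Not used. Origin: on the bench under its foot's centre.
- screw_tin: Small open aluminium tin with brass screws, 44 mm across, 34 mm high, standing loose. Not to be disturbed. Origin: centre of the underside.
- screwdriver: Screwdriver with black handle lying loose between the parts, 190 mm long along its x (blade to +x), handle 26 mm thick. Not to be disturbed. Origin: on the bench under the middle of its length.
- spanner: Flat steel spanner, 180 mm long along its x, 38 mm wide, 8 mm thick, lying loose beyond the parts. Not to be disturbed. Origin: on the bench under its middle.
- mallet: Wooden mallet lying loose beyond the parts: head 65 x 125 x 75 mm (x, y, z), handle 24 mm thick reaching 270 mm to +y. Not to be disturbed. Origin: under the head's centre.
Things that resemble listed ones, but are neither listed nor needed, are in the scene too. What is shaped like the bearing but pink is not meant.

How it is judged:
By the outcome, as a careful person would: the job done as asked, in the order asked, and still so for the second after the job is handed in, with the robot touching nothing.
It also fails if it takes over 112 s, if anything falls off the work surface, if the arm or the gripper's body presses on something with over 40 N, if the wrist force passes 120 N, or if a joint passes its speed limit or range.

## Working session

There is one attempt and no reset: what is moved stays moved. The work goes in short steps, Python scripts to look and compute and a shell command to move; the robot and the scene stay as the last step left them, time stands still between calls to the robot, and variables do not carry over. Pictures are saved under pics/ and viewed, at most 14 in all, crops included, and the job is handed in when it is done.

```bash
ls; mkdir -p pics; python3 - <<'E'
from bench import monitor,cams,ticket,r
import cv2,pickle
s=monitor.read_state();print(s);print(r.tcp_to_grasp)
for n in("scene","top"):
    c=cams.camera(n);pickle.dump(c,open(f'{n}0.pkl','wb'));cv2.imwrite(f'pics/{n}0.png',c['pixels']);print(n,c['vfov'],c['cx'],c['cy'],c['T'].round(4).tolist(),[k for k in c])
E
```

```text
pics
{'time': 0.0, 'joint_positions': array([ 1.1173779 ,  0.33287705, -0.0646648 ,  1.46093415,  0.02160027,
        1.34987513, -0.08848352]), 'joint_vel': array([-0.00090534, -0.00033933, -0.00031942,  0.00027448, -0.00107859,
       -0.00128185, -0.00020349]), 'joint_torque': array([-7.08991411e-04, -6.23266983e+01,  2.39225262e-02, -3.89906788e+01,
       -6.14412641e-02,  3.96984885e-02,  1.05623174e-04]), 'ee_pos': array([ 0.26082817, -0.56755963,  0.22175403]), 'eef_rot': array([ 9.76888330e-01,  2.13749156e-01, -1.86046288e-04, -6.74046825e-04]), 'ft_force': array([-0.51290044, -0.18521979, -0.65483282]), 'torque': array([-0.00608775,  0.0022534 ,  0.0012815 ]), 'grip_force': 0.0, 'width': 0.08722233282480214}
0.0187
scene 48.47440814735972 319.3003371848547 197.2607002142983 [[-0.7722, -0.4164, 0.48, 1.1569], [0.6351, -0.4845, 0.6016, 0.6619], [-0.0179, 0.7694, 0.6385, 0.752], [0.0, 0.0, 0.0, 1.0]] ['pixels', 'z_map', 'vfov', 'cx', 'cy', 'T']
top 45.624880601115535 326.34997432236327 196.3472926702886 [[0.0103, 0.9967, -0.0802, 0.5119], [-0.9999, 0.0095, -0.0101, -0.0145], [-0.0093, 0.0803, 0.9967, 1.23], [0.0, 0.0, 0.0, 1.0]] ['pixels', 'z_map', 'vfov', 'cx', 'cy', 'T']
```

View pics/top0.png

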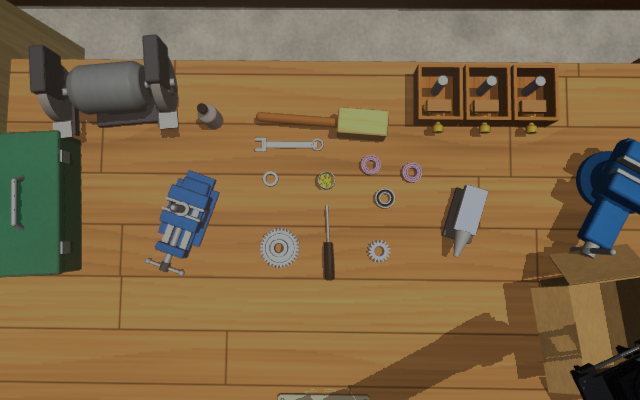

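View pics/scene0.png

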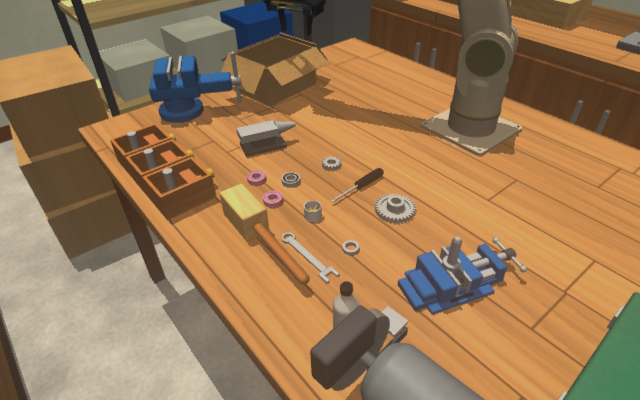

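Top view: large gear (279,248), spacer (270,179), small gear (379,251), bearing (385,198) with a black seal. The pink look-alikes are at (371,165) and (412,172). The vice with the shaft is at (180,210), and a different blue vice at (610,190) is too big and holds no shaft. The scene view agrees: gear (396,207), spacer (350,247), small gear (331,163), bearing (291,179), shaft (455,250). Next I'll measure positions and take enlarged crops.

```bash
cat > h.py <<'E'
import numpy as np,cv2,pickle
def foc(c): return 200/np.tan(np.radians(c['vfov']/2))
def ray(c,u,v):
    f=foc(c);d=np.array([(u-c['cx'])/f,-(v-c['cy'])/f,-1.]);return c['T'][:3,3],c['T'][:3,:3]@d
def atz(c,u,v,z):
    o,d=ray(c,u,v);return o+d*(z-o[2])/d[2]
def cloud(c):
    v,u=np.mgrid[:400,:640];f=foc(c);z=c['z_map'].astype(float)
    P=np.stack([(u-c['cx'])/f*z,-(v-c['cy'])/f*z,-z],-1);P=P@c['T'][:3,:3].T+c['T'][:3,3];P[z<=0]=np.nan;return P
E
python3 - <<'E'
from h import *
ims=[]
for n,pts in(("top",[(279,248),(270,179),(379,251),(385,198),(180,210),(326,180)]),("scene",[(396,207),(350,247),(331,163),(291,179),(455,250),(313,211)])):
    c=pickle.load(open(n+'0.pkl','rb'));P=cloud(c)
    print(n,'bench z', np.nanmedian(P[300 if n=='top' else 120:,...][:20,200:300,2]))
    for (u,v),nm in zip(pts,['lg','sp','sg','be','vice','tin']):
        w=P[v-35:v+35,u-35:u+35].reshape(-1,3)
        m=w[w[:,2]>.006] if nm!='vice' else w[w[:,2]>.11]
        d=np.linalg.norm(m[:,:2]-P[v,u,:2],axis=1);m=m[d<.06 if nm=='lg' else d<.035]
        if len(m): print(nm,len(m),m.mean(0).round(4),((m.max(0)+m.min(0))/2).round(4),np.ptp(m,axis=0).round(3),'zmax',m[:,2].max().round(4))
        else: print(nm,'none',np.nanmax(w[:,2]))
        ims.append(cv2.resize(c['pixels'][v-28:v+28,u-28:u+28],(260,260),interpolation=cv2.INTER_CUBIC)) if nm!='tin' and n=='top' else 0
cc=cv2.imread('pics/top0.png')[140:200,345:425]; ims.append(cv2.resize(cc,(260,260)))
cv2.imwrite('pics/crops.png',np.vstack([np.hstack(ims[:3]),np.hstack(ims[3:6])]))
E
```

```text
top bench z -0.0008608388006453582
lg 979 [0.4777 0.1161 0.0147] [0.4794 0.1153 0.022 ] [0.112 0.108 0.032] zmax 0.038
sp 107 [0.6555 0.1438 0.0102] [0.6553 0.1431 0.0105] [0.039 0.039 0.009] zmax 0.015
sg 257 [ 0.4722 -0.1374  0.0132] [ 0.4717 -0.1375  0.0129] [0.056 0.056 0.013] zmax 0.0196
be 250 [ 0.6077 -0.1512  0.0137] [ 0.6073 -0.1513  0.0146] [0.051 0.049 0.016] zmax 0.0228
vice 74 [0.571  0.3486 0.1298] [0.5714 0.3511 0.1248] [0.017 0.018 0.029] zmax 0.1391
tin 231 [ 0.6515 -0.0012  0.0165] [ 0.649  -0.0024  0.022 ] [0.044 0.043 0.032] zmax 0.038
scene bench z 0.001909075632113233
lg 798 [0.4872 0.1264 0.016 ] [0.4836 0.123  0.0205] [0.094 0.095 0.029] zmax 0.0349
sp 138 [0.6578 0.1472 0.0104] [0.6576 0.1459 0.0103] [0.039 0.041 0.008] zmax 0.0143
sg 136 [ 0.4717 -0.138   0.0132] [ 0.4718 -0.1375  0.0122] [0.054 0.051 0.012] zmax 0.0181
be 132 [ 0.6061 -0.1534  0.014 ] [ 0.6066 -0.1515  0.0121] [0.051 0.048 0.012] zmax 0.0183
vice 140 [0.5768 0.3561 0.1269] [0.5737 0.3538 0.1249] [0.019 0.02  0.029] zmax 0.1396
tin 299 [0.6523 0.0013 0.0218] [0.6528 0.0008 0.0215] [0.047 0.046 0.03 ] zmax 0.0367
```

View pics/crops.png

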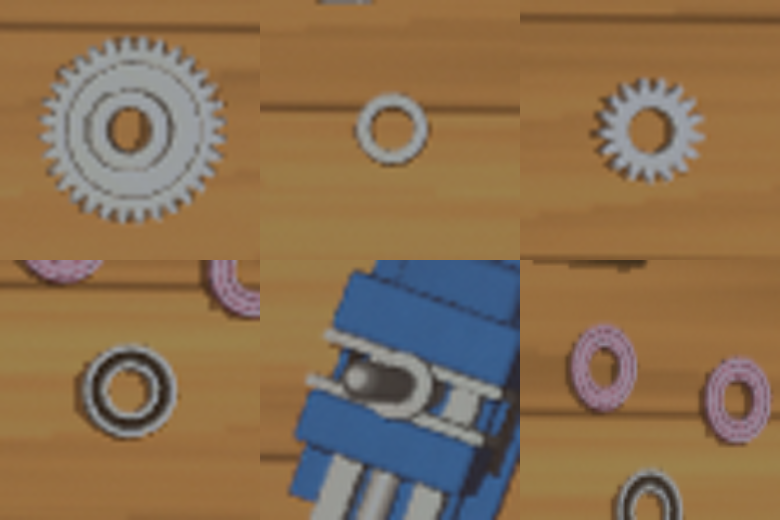

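Identities confirmed: the black-sealed bearing is at (385,198), the pink ones are excluded, and the shaft is in the blue drill-press vice. Now moving above the large gear and turning so the fingers close along y.

```bash

python3 -m crank '{"steps":[[[0.3,1,0.3],[0,0,-1]],[[0.3,1,0.3],[0,0,-1]],[[0.3,1,0.3],[0,0,-1]],[[0.3,1,0.3],[0,0,-1]],[[0.3,1,0.3],[0,0,-0.94]],[[0.3,1,0],[0,0,0]],[[0.3,1,0],[0,0,0]],[[0.3,1,0],[0,0,0]],[[0.3,1,0],[0,0,0]],[[0.3,1,0],[0,0,0]]]}'
python3 -m crank '{"steps":[[[0.3,1,0],[0,0,0]],[[0.3,1,0],[0,0,0]],[[0.3,1,0],[0,0,0]],[[0.3,1,0],[0,0,0]],[[0.3,1,0],[0,0,0]],[[0.3,1,0],[0,0,0]],[[0.3,1,0],[0,0,0]],[[0.3,1,0],[0,0,0]],[[0.3,1,0],[0,0,0]],[[0.3,1,0],[0,0,0]]]}'
python3 -m crank '{"steps":[[[0.3,1,0],[0,0,0]],[[0.3,1,0],[0,0,0]],[[0.3,1,0],[0,0,0]],[[0.3,1,0],[0,0,0]],[[0.3,1,0],[0,0,0]],[[0.3,1,0],[0,0,0]],[[0.3,1,0],[0,0,0]],[[0,0,0],[0,0,0]],[[0,0,0],[0,0,0]]]}'
cat >> h.py <<'E'
def wr(name):
    from bench import cams,monitor
    c=cams.camera('wrist');s=monitor.read_state();pickle.dump((c,s),open(name+'.pkl','wb'));cv2.imwrite(f'pics/{name}.png',c['pixels']);return c,s
def near(c,xy,z0,z1,rad):
    P=cloud(c).reshape(-1,3);P=P[np.isfinite(P[:,0])];m=P[(P[:,2]>z0)&(P[:,2]<z1)&(np.hypot(P[:,0]-xy[0],P[:,1]-xy[1])<rad)]
    if len(m)<10: return len(m)
    (x,y),R=cv2.minEnclosingCircle((m[:,:2]*1000).astype(np.float32))
    return len(m),'mean',m.mean(0).round(4),'circ',round(x,1),round(y,1),round(R,1),'zmed',np.median(m[:,2]).round(4)
E
python3 - <<'E'
from h import *
c,s=wr('w1');print(s['ee_pos'],s['eef_rot'],s['joint_positions'].round(2));print(c['T'].round(3).tolist(),c['vfov'])
print(near(c,(.48,.117),.025,.045,.035),near(c,(.48,.117),.008,.02,.065))
E
```

```text
time: 0.93
ee_pos: [0.336, -0.3165, 0.2598]
eef_rot: [1.0, -0.0, -0.0, -0.0]
ft_force: [0.7, -0.3, 0.5]
width: 0.0872
grip_force: 0.0
time: 1.77
ee_pos: [0.411, -0.0666, 0.2599]
eef_rot: [1.0, -0.0, -0.0, 0.0]
ft_force: [0.7, -0.3, -1.0]
width: 0.0871
grip_force: 0.0
time: 2.52
ee_pos: [0.4633, 0.1084, 0.2597]
eef_rot: [1.0, 0.001, -0.001, -0.0]
ft_force: [-0.6, -0.7, -0.3]
width: 0.087
grip_force: 0.0
[0.46328897 0.10704801 0.25969223] [ 9.99999854e-01  2.55869626e-04 -4.71668853e-04  5.97442903e-05] [ 0.45  0.03 -0.77  1.75  0.02  1.38 -1.9 ]
[[0.003, 0.962, 0.273, 0.539], [-1.0, 0.003, 0.001, 0.109], [-0.0, -0.273, 0.962, 0.421], [0.0, 0.0, 0.0, 1.0]] 59.03974812600788
(840, 'mean', array([0.4793, 0.117 , 0.031 ]), 'circ', 478.7, 117.0, 21.9, 'zmed', np.float64(0.0312)) (3552, 'mean', array([0.4802, 0.1166, 0.0117]), 'circ', 478.4, 117.0, 51.1, 'zmed', np.float64(0.0126))
```

View pics/w1.png

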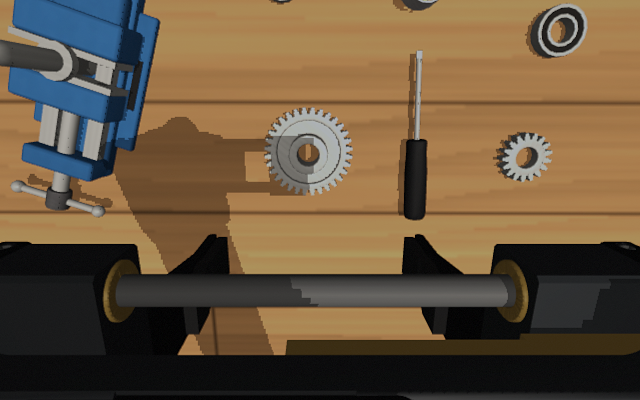

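The wrist view shows the large gear at (308,152), well defined: hub circle radius 21.9 and disc 51.1 mm, centre (0.4787, 0.1170). The depths put the hub top at 31 mm and the disc at about 13 mm. Descending to grasp it.

```bash

python3 -m crank '{"steps":[[[0.31,0.19,-0.5],[0,0,0]],[[0.31,0.19,-1],[0,0,0]],[[0,0,-1],[0,0,0]],[[0,0,-1],[0,0,0]],[[0,0,-1],[0,0,0]],[[0,0,-1],[0,0,0]],[[0,0,-1],[0,0,0]],[[0,0,-1],[0,0,0]],[[0,0,-0.5],[0,0,0]],[[0,0,-0.5],[0,0,0]]]}' 87
python3 -m crank '{"steps":[[[0,0,-0.4],[0,0,0]],[[0,0,-0.3],[0,0,0]],[[0,0,-0.3],[0,0,0]],[[0,0,-0.15],[0,0,0]],[[0,0,0],[0,0,0]],[[0,0,0],[0,0,0]]]}'
python3 -m crank '{"steps":[[[0,0,0],[0,0,0]],[[0,0,0],[0,0,0]],[[0,0,0],[0,0,0]],[[0,0,0],[0,0,0]],[[0,0,0],[0,0,0]],[[0,0,0],[0,0,0]],[[0,0,0],[0,0,0]],[[0,0,0],[0,0,0]],[[0,0,0],[0,0,0]],[[0,0,0],[0,0,0]]]}' 35 50
```

```text
time: 3.4
ee_pos: [0.4787, 0.1153, 0.0465]
eef_rot: [1.0, -0.001, -0.001, 0.0]
ft_force: [-0.2, -0.4, 0.4]
width: 0.0871
grip_force: 0.0
time: 3.9
ee_pos: [0.4793, 0.1167, 0.0191]
eef_rot: [1.0, -0.0, 0.0, -0.0]
ft_force: [-1.1, -1.4, 0.2]
width: 0.0875
grip_force: 0.0
time: 4.73
ee_pos: [0.4791, 0.1167, 0.0189]
eef_rot: [1.0, -0.0, 0.0, -0.0]
ft_force: [-0.7, 0.6, 1.3]
width: 0.0425
grip_force: 50.0
```

```bash

python3 -m crank '{"steps":[[[0,0,0.3],[0,0,0]],[[0,0,0.7],[0,0,0]],[[0,0,1],[0,0,0]],[[0,0,1],[0,0,0]],[[0,0,1],[0,0,0]],[[0,0,1],[0,0,0]],[[0,0,1],[0,0,0]],[[0,0,1],[0,0,0]],[[0,0,1],[0,0,0]],[[0,0,0],[0,0,0]]]}'
python3 -m crank '{"steps":[[[0,0.5,0],[0,0,0]],[[0,1,0],[0,0,0]],[[0,1,0],[0,0,0]],[[0,1,0],[0,0,0]],[[0,1,0],[0,0,0]],[[0,0.5,0],[0,0,0]],[[0,0,0],[0,0,0]],[[0,0,0],[0,0,0]],[[0,0,0],[0,0,0]],[[0,0,0],[0,0,0]]]}'
python3 - <<'E'
from h import *
c,s=wr('w2');print(s['ee_pos'],s['eef_rot'].round(4),s['joint_positions'].round(2),s['width'],s['ft_force'].round(1))
for z0,z1 in((.09,.105),(.105,.12),(.12,.131),(.1,.131),(.132,.145),(.068,.076)):print(z0,near(c,(.573,.352),z0,z1,.03))
E
```

```text
time: 5.57
ee_pos: [0.4805, 0.1174, 0.2232]
eef_rot: [1.0, 0.0, 0.003, -0.0]
ft_force: [1.6, 1.3, -4.5]
width: 0.0429
grip_force: 50.0
time: 6.4
ee_pos: [0.4791, 0.2403, 0.2182]
eef_rot: [1.0, -0.001, -0.0, 0.001]
ft_force: [0.2, -0.2, -5.1]
width: 0.0423
grip_force: 50.0
[0.47915412 0.24035899 0.21838537] [ 1.e+00 -9.e-04 -2.e-04  4.e-04] [ 0.21  0.24 -0.87  1.67  0.19  1.33 -2.26] 0.042836724194634745 [-0.3  0.7 -6.3]
0.09 (194, 'mean', array([0.5711, 0.3447, 0.0976]), 'circ', 571.8, 350.0, 9.6, 'zmed', np.float64(0.0977))
0.105 (227, 'mean', array([0.5711, 0.3446, 0.1128]), 'circ', 572.0, 349.9, 9.6, 'zmed', np.float64(0.113))
0.12 (279, 'mean', array([0.5711, 0.3468, 0.127 ]), 'circ', 572.2, 352.1, 10.2, 'zmed', np.float64(0.1282))
0.1 (569, 'mean', array([0.5712, 0.3457, 0.1186]), 'circ', 572.2, 352.1, 10.2, 'zmed', np.float64(0.1196))
0.132 (511, 'mean', array([0.572 , 0.3509, 0.1355]), 'circ', 572.0, 352.1, 8.8, 'zmed', np.float64(0.136))
0.068 (842, 'mean', array([0.5713, 0.3468, 0.0714]), 'circ', 571.9, 352.4, 18.1, 'zmed', np.float64(0.0714))
```

View pics/w2.png

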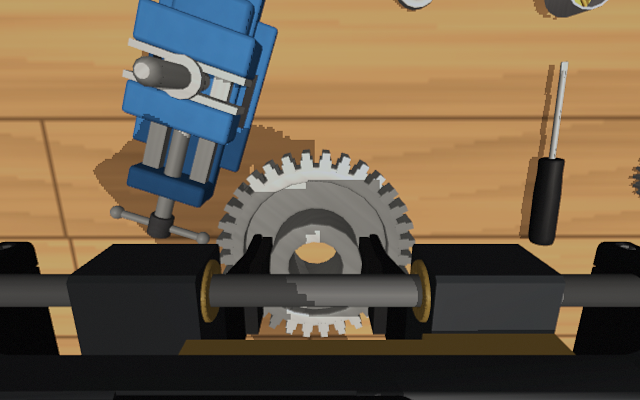

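The wrist view shows the gear level in the fingers (centre about (315,245)). The shaft stands at (145,70), measured at (0.572, 0.352) with its collar top at 71 mm. Next I check the gear's centre in the hand.

```bash
python3 - <<'E'
from h import *
c,s=pickle.load(open('w2.pkl','rb'))
for z0,z1,R in((.208,.218,.056),(.190,.207,.056),(.224,.236,.0235)):print(near(c,s['ee_pos'][:2],z0,z1,R))
P=cloud(c);m=P[150:340,215:415].reshape(-1,3);m=m[(m[:,2]>.2)&(m[:,2]<.219)];A=np.c_[m[:,:2],np.ones(len(m))];print('tilt',np.linalg.lstsq(A,m[:,2],rcond=None)[0].round(4),np.median(m[:,2]))
E
```

```text
(10619, 'mean', array([0.4904, 0.2402, 0.2119]), 'circ', 478.4, 240.7, 51.5, 'zmed', np.float64(0.2123))
(2059, 'mean', array([0.4987, 0.2417, 0.2049]), 'circ', 478.8, 240.3, 51.1, 'zmed', np.float64(0.2061))
(2909, 'mean', array([0.4894, 0.2405, 0.23  ]), 'circ', 480.0, 240.4, 23.1, 'zmed', np.float64(0.2303))
tilt [-0.0173 -0.0009  0.2191] 0.21170456170030644
```

```bash

python3 -m crank '{"steps":[[[0.5,0.5,0],[0,0,0]],[[0.75,0.9,0],[0,0,0]],[[0.75,0.9,0],[0,0,0]],[[0.75,0.9,0],[0,0,0]],[[0.5,0.7,0],[0,0,0]],[[0.3,0.36,0],[0,0,0]],[[0.18,0.2,0],[0,0,0]],[[0,0,-0.5],[0,0,0]],[[0,0,-0.5],[0,0,0]],[[0,0,0],[0,0,0]]]}'
python3 -m crank '{"steps":[[[0,0,0],[0,0,0]],[[0,0,0],[0,0,0]],[[0,0,0],[0,0,0]]]}'
python3 - <<'E'
from h import *
c,s=wr('w3');print(s['ee_pos'],s['eef_rot'].round(4),s['joint_positions'].round(2),s['ft_force'].round(1))
z=s['ee_pos'][2]-.020
print('gear',near(c,s['ee_pos'][:2],z+.01,z+.0195,.056),near(c,s['ee_pos'][:2],z-.01,z+.01,.056));print(near(c,(.572,.352),.1,.145,.02))
E
```

```text
time: 7.28
ee_pos: [0.5712, 0.3507, 0.1899]
eef_rot: [1.0, -0.001, -0.002, 0.002]
ft_force: [-1.3, -0.9, -7.4]
width: 0.0428
grip_force: 50.0
time: 7.53
ee_pos: [0.5725, 0.3527, 0.1946]
eef_rot: [1.0, -0.0, 0.001, -0.0]
ft_force: [-0.3, 0.6, -5.4]
width: 0.0427
grip_force: 50.0
[0.57248212 0.35291453 0.19461257] [ 1.e+00 -3.e-04  6.e-04 -1.e-04] [-0.08  0.57 -0.81  1.33  0.41  1.41 -2.44] [-0.1 -0.3 -6.7]
gear (9984, 'mean', array([0.5833, 0.3529, 0.1884]), 'circ', 571.9, 352.5, 51.5, 'zmed', np.float64(0.1887)) (5420, 'mean', array([0.5917, 0.3528, 0.1829]), 'circ', 572.3, 352.8, 51.1, 'zmed', np.float64(0.1836))
0
```

View pics/w3.png

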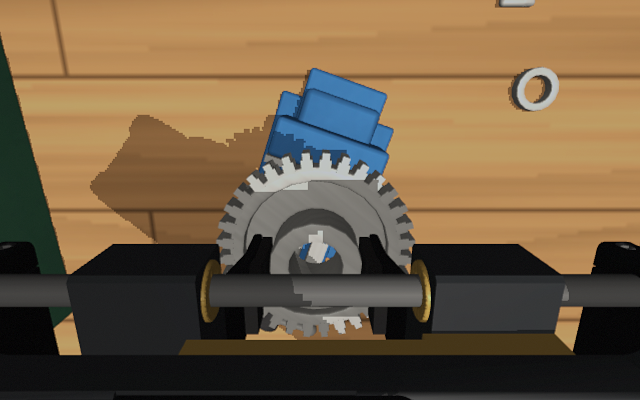

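The shaft tip shows through the bore at (317,248), and the gear's centre agrees with the shaft's to within 0.5 mm. Lowering.

```bash

python3 -m crank '{"steps":[[[0,-0.02,-0.4],[0,0,0]],[[0,0,-0.4],[0,0,0]],[[0,0,-0.4],[0,0,0]],[[0,0,-0.4],[0,0,0]],[[0,0,0],[0,0,0]]]}'
python3 -m crank '{"steps":[[[0,0,-0.5],[0,0,0]],[[0,0,-0.5],[0,0,0]],[[0,0,-0.5],[0,0,0]],[[0,0,-0.5],[0,0,0]],[[0,0,-0.2],[0,0,0]],[[0,0,-0.1],[0,0,0]],[[0,0,0],[0,0,0]],[[0,0,0],[0,0,0]]]}'
```

```text
time: 8.0
ee_pos: [0.5712, 0.3516, 0.1504]
eef_rot: [1.0, -0.0, -0.002, 0.001]
ft_force: [-0.6, -0.1, -6.1]
width: 0.0428
grip_force: 50.0
time: 8.67
ee_pos: [0.5725, 0.3529, 0.0968]
eef_rot: [1.0, -0.0, 0.0, -0.0]
ft_force: [-0.2, -0.6, -5.7]
width: 0.0426
grip_force: 50.0
```

```bash

python3 -m crank '{"steps":[[[0,0,-0.08],[0,0,0]],[[0,0,-0.06],[0,0,0]],[[0,0,-0.04],[0,0,0]],[[0,0,0],[0,0,0]],[[0,0,0],[0,0,0]]]}'
python3 -m crank '{"steps":[[[0,0,-0.02],[0,0,0]],[[0,0,0],[0,0,0]],[[0,0,0],[0,0,0]]]}'
```

```text
time: 9.08
ee_pos: [0.5723, 0.3526, 0.0919]
eef_rot: [1.0, -0.0, 0.0, 0.0]
ft_force: [-0.5, -0.4, -5.3]
width: 0.0425
grip_force: 50.0
time: 9.33
ee_pos: [0.5723, 0.3526, 0.0914]
eef_rot: [1.0, -0.0, 0.0, 0.0]
ft_force: [0.8, -0.4, -6.3]
width: 0.0427
grip_force: 50.0
```

```bash
for i in 1; do
python3 -m crank '{"steps":[[[0,0,-0.02],[0,0,0]],[[0,0,0],[0,0,0]],[[0,0,0],[0,0,0]]]}' | grep -E "ee|ft"
python3 -m crank '{"steps":[[[0,0,-0.02],[0,0,0]],[[0,0,0],[0,0,0]],[[0,0,0],[0,0,0]]]}' | grep -E "ee|ft"
python3 -m crank '{"steps":[[[0,0,-0.02],[0,0,0]],[[0,0,0],[0,0,0]],[[0,0,0],[0,0,0]]]}' | grep -E "ee|ft"; done
```

```text
ee_pos: [0.5723, 0.3526, 0.091]
eef_rot: [1.0, -0.0, 0.0, -0.0]
ft_force: [-0.3, 0.0, -5.9]
ee_pos: [0.5724, 0.3527, 0.0909]
eef_rot: [1.0, -0.0, 0.0, -0.0]
ft_force: [-1.8, -2.0, 2.1]
ee_pos: [0.5724, 0.3527, 0.0909]
eef_rot: [1.0, -0.0, 0.0, 0.0]
ft_force: [-3.5, -3.8, 7.1]
```

Contact at TCP z 0.0909, so the gear is seated. Releasing, rising and going to the spacer.

```bash

python3 -m crank '{"steps":[[[0,0,0.05],[0,0,0]],[[0,0,0],[0,0,0]],[[0,0,0],[0,0,0]],[[0,0,0],[0,0,0]],[[0,0,0],[0,0,0]],[[0,0,0],[0,0,0]]]}' 87
python3 -m crank '{"steps":[[[0,0,0.4],[0,0,0]],[[0,0,0.8],[0,0,0]],[[0,0,1],[0,0,0]],[[0,0,1],[0,0,0]],[[0,0,1],[0,0,0]],[[0.2,-0.5,0.9],[0,0,0]],[[0.3,-0.8,0.9],[0,0,0]],[[0.3,-1,0],[0,0,0]],[[0.3,-1,0],[0,0,0]],[[0.3,-1,0],[0,0,0]]]}'
python3 -m crank '{"steps":[[[0.3,-1,0],[0,0,0]],[[0.3,-1,0],[0,0,0]],[[0.3,-1,0],[0,0,0]],[[0.2,-0.6,0],[0,0,0]],[[0,-0.4,0],[0,0,0]],[[0,0,0],[0,0,0]],[[0,0,0],[0,0,0]],[[0,0,0],[0,0,0]]]}'
python3 - <<'E'
from h import *
from bench import cams
c,s=wr('w4');print(s['ee_pos'],s['eef_rot'].round(4),s['joint_positions'].round(2))
print('sp',near(c,(.656,.1445),.006,.02,.03))
c=cams.camera('scene');P=cloud(c);pickle.dump(c,open('scene1.pkl','wb'))
for a,b in((.078,.093),(.098,.11)):print(near(c,(.572,.352),a,b,.06))
cv2.imwrite('pics/s1.png',cv2.resize(c['pixels'][190:330,370:550],None,fx=3,fy=3))
E
```

```text
time: 10.58
ee_pos: [0.5723, 0.3527, 0.0911]
eef_rot: [1.0, -0.0, 0.0, -0.0]
ft_force: [0.4, 0.6, -0.3]
width: 0.0748
grip_force: 0.0
time: 11.42
ee_pos: [0.6076, 0.2443, 0.2424]
eef_rot: [1.0, 0.0, 0.001, -0.0]
ft_force: [0.4, -0.1, -0.7]
width: 0.0872
grip_force: 0.0
time: 12.08
ee_pos: [0.6341, 0.147, 0.2415]
eef_rot: [1.0, 0.001, 0.0, -0.0]
ft_force: [-0.1, 1.2, -0.2]
width: 0.0869
grip_force: 0.0
[0.63412379 0.14712081 0.24139583] [ 1.0e+00  1.1e-03  1.0e-04 -4.0e-04] [ 0.25  0.49 -0.79  1.32  0.34  1.46 -2.08]
sp (616, 'mean', array([0.6571, 0.1446, 0.0101]), 'circ', 656.6, 144.6, 20.0, 'zmed', np.float64(0.0102))
(1168, 'mean', array([0.5798, 0.3587, 0.0842]), 'circ', 572.4, 353.6, 52.1, 'zmed', np.float64(0.0846))
(237, 'mean', array([0.5783, 0.3572, 0.1035]), 'circ', 573.3, 354.1, 22.6, 'zmed', np.float64(0.1037))
```

View pics/s1.png

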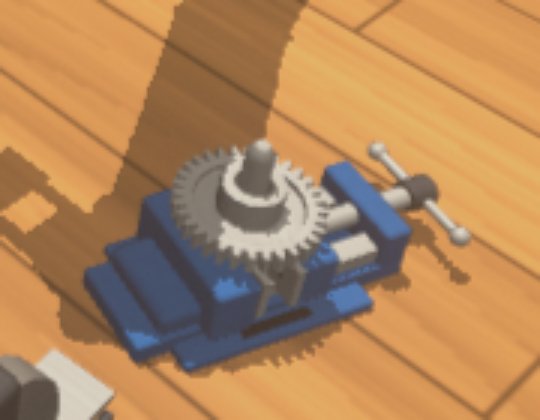

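The crop shows the large gear flat on the collar at (250,205), hub up (disc 84 mm, hub top 104 mm). The wrist cloud puts the spacer at (0.6566, 0.1446) with its top at 10–11 mm and radius 20.0. Taking it.

```bash

python3 -m crank '{"steps":[[[0.3,-0.05,-0.5],[0,0,0]],[[0.3,-0.05,-1],[0,0,0]],[[0.3,0,-1],[0,0,0]],[[0,0,-1],[0,0,0]],[[0,0,-1],[0,0,0]],[[0,0,-1],[0,0,0]],[[0,0,-1],[0,0,0]],[[0,0,-0.8],[0,0,0]],[[0,0,-0.6],[0,0,0]],[[0,0,-0.4],[0,0,0]]]}' 
python3 -m crank '{"steps":[[[0,0,-0.4],[0,0,0]],[[0,0,-0.3],[0,0,0]],[[0,0,-0.3],[0,0,0]],[[0,0,-0.1],[0,0,0]],[[0,0,-0.06],[0,0,0]],[[0,0,0],[0,0,0]],[[0,0,0],[0,0,0]],[[0,0,0],[0,0,0]]]}'
```

```text
time: 13.02
ee_pos: [0.6564, 0.1428, 0.0309]
eef_rot: [1.0, 0.0, -0.001, 0.0]
ft_force: [0.6, 0.2, 0.4]
width: 0.0869
grip_force: 0.0
time: 13.68
ee_pos: [0.6577, 0.1427, 0.0052]
eef_rot: [1.0, -0.0, 0.0, -0.0]
ft_force: [-0.3, -0.3, 0.4]
width: 0.0872
grip_force: 0.0
```

```bash

python3 -m crank '{"steps":[[[-0.04,0.08,-0.05],[0,0,0]],[[0,0,0],[0,0,0]]]}' 
python3 -m crank '{"steps":[[[0,0,0],[0,0,0]],[[0,0,0],[0,0,0]],[[0,0,0],[0,0,0]],[[0,0,0],[0,0,0]],[[0,0,0],[0,0,0]],[[0,0,0],[0,0,0]],[[0,0,0],[0,0,0]],[[0,0,0],[0,0,0]],[[0,0,0],[0,0,0]],[[0,0,0],[0,0,0]]]}' 32 30
python3 -m crank '{"steps":[[[0,0,0.4],[0,0,0]],[[0,0,0.8],[0,0,0]],[[0,0,1],[0,0,0]],[[0,0,1],[0,0,0]],[[0,0,1],[0,0,0]],[[0,0,1],[0,0,0]],[[0,0,1],[0,0,0]],[[0,0,1],[0,0,0]],[[0,0,0.6],[0,0,0]],[[0,0,0.2],[0,0,0]]]}' 
python3 -m crank '{"steps":[[[-0.2,0.5,0],[0,0,0]],[[-0.4,1,0],[0,0,0]],[[-0.4,1,0],[0,0,0]],[[-0.4,1,0],[0,0,0]],[[-0.4,1,0],[0,0,0]],[[-0.4,1,0],[0,0,0]],[[-0.4,1,0],[0,0,0]],[[-0.3,0.6,0],[0,0,0]],[[-0.2,0.4,0],[0,0,0]],[[0,0,0],[0,0,0]]]}' 
python3 - <<'E'
from h import *
c,s=wr('w5');print(s['ee_pos'],s['eef_rot'].round(4),s['joint_positions'].round(2),s['width'])
z=s['ee_pos'][2]
print('sp',near(c,s['ee_pos'][:2],z-.008,z+.001,.026),near(c,s['ee_pos'][:2],z+.001,z+.012,.026))
print('shaft',near(c,(.572,.352),.115,.145,.02),near(c,(.572,.352),.098,.11,.03))
E
```

```text
time: 13.85
ee_pos: [0.6561, 0.1451, 0.0035]
eef_rot: [1.0, -0.0, 0.0, -0.0]
ft_force: [-0.5, 0.2, 0.4]
width: 0.0868
grip_force: 0.0
time: 14.68
ee_pos: [0.6563, 0.1446, 0.0033]
eef_rot: [1.0, -0.0, 0.0, 0.0]
ft_force: [-0.4, -0.0, -0.1]
width: 0.0386
grip_force: 30.0
time: 15.52
ee_pos: [0.6572, 0.1453, 0.2073]
eef_rot: [1.0, -0.0, 0.002, -0.001]
ft_force: [0.8, 0.5, -0.8]
width: 0.0388
grip_force: 30.0
time: 16.35
ee_pos: [0.5759, 0.3353, 0.2023]
eef_rot: [1.0, 0.002, -0.001, -0.0]
ft_force: [-0.2, 0.3, -0.2]
width: 0.0384
grip_force: 30.0
[0.57758326 0.33306503 0.20243244] [ 1.e+00  1.e-03 -6.e-04  3.e-04] [-0.05  0.56 -0.8   1.33  0.4   1.42 -2.4 ] 0.03841519917414753
sp (307, 'mean', array([0.584 , 0.3338, 0.2017]), 'circ', 579.9, 333.3, 25.1, 'zmed', np.float64(0.2018)) (2550, 'mean', array([0.5846, 0.3347, 0.2087]), 'circ', 580.9, 333.2, 25.0, 'zmed', np.float64(0.209))
shaft (620, 'mean', array([0.5763, 0.3524, 0.1313]), 'circ', 572.6, 352.6, 10.1, 'zmed', np.float64(0.1326)) (1334, 'mean', array([0.5787, 0.3529, 0.1031]), 'circ', 572.1, 352.5, 22.1, 'zmed', np.float64(0.1032))
```

View pics/w5.png

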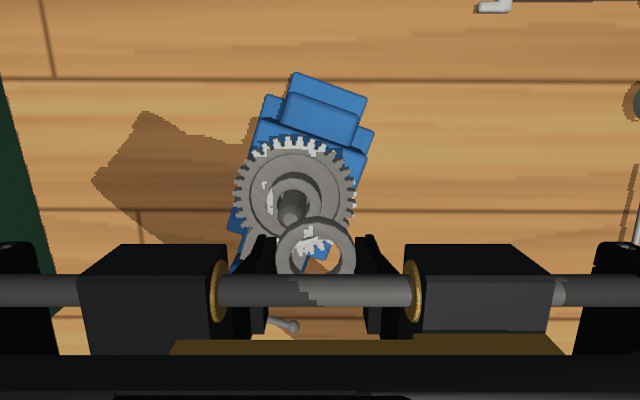

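Wrist view: the spacer is level in the pads at (316,250), and the shaft tip at (290,210) has the gear below it. Centring and lowering.

```bash

python3 -m crank '{"steps":[[[-0.1,0.4,0],[0,0,0]],[[-0.1,0.3,0],[0,0,0]],[[-0.03,0.07,-0.4],[0,0,0]],[[0,0,-0.5],[0,0,0]],[[0,0,-0.4],[0,0,0]],[[0,0,0],[0,0,0]],[[0,0,0],[0,0,0]],[[0,0,0],[0,0,0]],[[0,0,0],[0,0,0]]]}' 
python3 - <<'E'
from h import *
c,s=wr('w6');print(s['ee_pos'],s['eef_rot'].round(4),s['width'])
P=cloud(c);t=s['ee_pos'][2]-.0033+.011
m=P[205:275].reshape(-1,3);m=m[(abs(m[:,2]-t)<.004)&(abs(m[:,1]-s['ee_pos'][1])<.017)]
# front arc: per y bin max x
e=[]
for y in np.arange(-.015,.0151,.0015):
    k=m[abs(m[:,1]-s['ee_pos'][1]-y)<.00075]
    if len(k): e.append(k[k[:,0].argmax(),:2])
e=np.array(e)
from scipy.optimize import least_squares
f=least_squares(lambda p:np.hypot(e[:,0]-p[0],e[:,1]-p[1])-.02,s['ee_pos'][:2],loss='soft_l1',f_scale=.0005);print(len(e),f.x.round(4),np.abs(f.fun).max().round(4))
E
```

```text
time: 17.15
ee_pos: [0.5734, 0.3513, 0.1714]
eef_rot: [1.0, -0.0, 0.0, -0.0]
ft_force: [0.6, -0.7, -0.7]
width: 0.0387
grip_force: 30.0
[0.57332561 0.35139345 0.17144957] [ 1.e+00 -3.e-04  4.e-04 -2.e-04] 0.038602124015340515
21 [0.5738 0.3515] 0.0004
```

```bash

python3 -m crank '{"steps":[[[-0.06,0.04,0],[0,0,0]],[[0,0,-0.3],[0,0,0]],[[0,0,-0.3],[0,0,0]],[[0,0,-0.4],[0,0,0]],[[0,0,-0.4],[0,0,0]],[[0,0,-0.4],[0,0,0]],[[0,0,-0.4],[0,0,0]],[[0,0,-0.2],[0,0,0]],[[0,0,0],[0,0,0]],[[0,0,0],[0,0,0]]]}' 
python3 -m crank '{"steps":[[[0,0,-0.06],[0,0,0]],[[0,0,-0.03],[0,0,0]],[[0,0,0],[0,0,0]],[[0,0,0],[0,0,0]]]}' |grep -E "ee_pos|ft"
python3 -m crank '{"steps":[[[0,0,-0.03],[0,0,0]],[[0,0,0],[0,0,0]],[[0,0,0],[0,0,0]]]}'|grep -E "ee_pos|ft"
```

```text
time: 18.03
ee_pos: [0.5714, 0.3524, 0.1106]
eef_rot: [1.0, -0.0, -0.0, 0.0]
ft_force: [1.4, -0.2, 0.2]
width: 0.0387
grip_force: 30.0
ee_pos: [0.5717, 0.3524, 0.1089]
ft_force: [0.4, -0.3, -1.1]
ee_pos: [0.5715, 0.3523, 0.1079]
ft_force: [0.5, 0.9, -0.8]
```

```bash

python3 -m crank '{"steps":[[[0,0,-0.02],[0,0,0]],[[0,0,0],[0,0,0]],[[0,0,0],[0,0,0]]]}'|grep -E "ee_pos|ft"
python3 -m crank '{"steps":[[[0,0,-0.02],[0,0,0]],[[0,0,0],[0,0,0]],[[0,0,0],[0,0,0]]]}'|grep -E "ee_pos|ft"
python3 -m crank '{"steps":[[[0,0,-0.02],[0,0,0]],[[0,0,0],[0,0,0]],[[0,0,0],[0,0,0]]]}'|grep -E "ee_pos|ft"
```

```text
ee_pos: [0.5715, 0.3524, 0.1074]
ft_force: [0.5, 0.3, -0.4]
ee_pos: [0.5716, 0.3524, 0.1072]
ft_force: [-1.4, -1.1, 3.8]
ee_pos: [0.5716, 0.3524, 0.1072]
ft_force: [-3.0, -3.0, 8.4]
```

Contact at 0.1072 as predicted, so the spacer is seated. Releasing and going to the small gear.

```bash

python3 -m crank '{"steps":[[[0,0,0.03],[0,0,0]],[[0,0,0],[0,0,0]],[[0,0,0],[0,0,0]],[[0,0,0],[0,0,0]],[[0,0,0],[0,0,0]],[[0,0,0],[0,0,0]]]}' 87 |grep -E "ee_pos|width"
python3 -m crank '{"steps":[[[0,0,0.4],[0,0,0]],[[0,0,0.8],[0,0,0]],[[0,0,1],[0,0,0]],[[0,0,1],[0,0,0]],[[0,-0.3,1],[0,0,0]],[[-0.2,-0.7,0.5],[0,0,0]],[[-0.25,-1,0],[0,0,0]],[[-0.25,-1,0],[0,0,0]],[[-0.25,-1,0],[0,0,0]],[[-0.25,-1,0],[0,0,0]]]}'|grep -E "ee_pos|width"
python3 -m crank '{"steps":[[[-0.25,-1,0],[0,0,0]],[[-0.25,-1,0],[0,0,0]],[[-0.25,-1,0],[0,0,0]],[[-0.25,-1,0],[0,0,0]],[[-0.25,-1,0],[0,0,0]],[[-0.25,-1,0],[0,0,0]],[[-0.25,-1,0],[0,0,0]],[[-0.25,-1,0],[0,0,0]],[[-0.25,-1,0],[0,0,0]],[[-0.25,-1,0],[0,0,0]]]}'|grep -E "ee_pos|width"
python3 -m crank '{"steps":[[[-0.25,-1,0],[0,0,0]],[[-0.25,-1,0],[0,0,0]],[[-0.25,-1,0],[0,0,0]],[[-0.2,-1,0],[0,0,0]],[[0,-0.6,0],[0,0,0]],[[0,0,0],[0,0,0]],[[0,0,0],[0,0,0]],[[0,0,0],[0,0,0]]]}'|grep -E "ee_pos|width"
python3 - <<'E'
from h import *
from bench import cams
c,s=wr('w7');print(s['ee_pos'],s['eef_rot'].round(4),s['joint_positions'].round(2))
print('sg',near(c,(.4718,-.1375),.007,.02,.04))
c=cams.camera('scene')
for a,b in((.078,.093),(.109,.12)):print(near(c,(.572,.352),a,b,.06 if a<.1 else .028))
E
```

```text
ee_pos: [0.5715, 0.3523, 0.1069]
width: 0.0708
ee_pos: [0.5411, 0.2265, 0.2254]
width: 0.0868
ee_pos: [0.4787, -0.0235, 0.2255]
width: 0.087
ee_pos: [0.4556, -0.1365, 0.2251]
width: 0.087
[ 0.45562815 -0.13632763  0.22496994] [1.e+00 8.e-04 3.e-04 0.e+00] [ 0.8   0.04 -0.61  1.81  0.02  1.3  -1.39]
sg (1443, 'mean', array([ 0.4739, -0.1372,  0.0131]), 'circ', 473.4, -137.2, 28.5, 'zmed', np.float64(0.0133))
(1145, 'mean', array([0.5809, 0.3594, 0.0841]), 'circ', 573.1, 354.1, 52.9, 'zmed', np.float64(0.0845))
(186, 'mean', array([0.578 , 0.3568, 0.1142]), 'circ', 573.9, 354.4, 20.3, 'zmed', np.float64(0.1145))
```

View pics/w7.png

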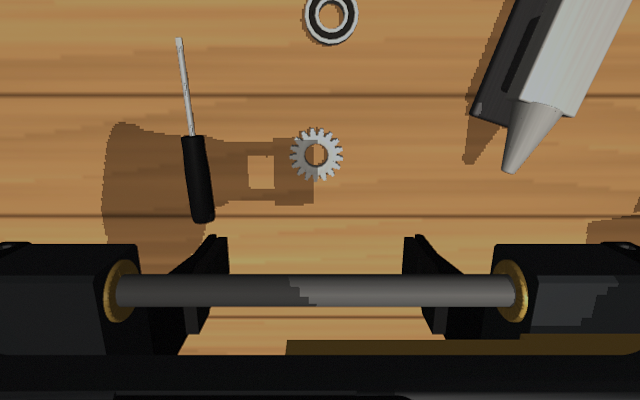

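Wrist view: the small gear is at (316,154), and the cloud gives its centre as (0.4734, -0.1372), radius 28.5, top about 14 mm. The screwdriver at (195,180) is clear of the fingers. In the scene cloud the spacer's top is at 114.5 mm, so it lies flat on the hub.

```bash

python3 -m crank '{"steps":[[[0.35,-0.02,-0.5],[0,0,0]],[[0.36,-0.02,-1],[0,0,0]],[[0,0,-1],[0,0,0]],[[0,0,-1],[0,0,0]],[[0,0,-1],[0,0,0]],[[0,0,-1],[0,0,0]],[[0,0,-1],[0,0,0]],[[0,0,-0.8],[0,0,0]],[[0,0,-0.5],[0,0,0]],[[0,0,-0.4],[0,0,0]]]}' |grep -E "ee_pos|width"
python3 -m crank '{"steps":[[[0,0,-0.3],[0,0,0]],[[0,0,-0.2],[0,0,0]],[[0,0,-0.1],[0,0,0]],[[0,0,0],[0,0,0]],[[0,0,0],[0,0,0]],[[0,0,0],[0,0,0]]]}'
```

```text
ee_pos: [0.4729, -0.1378, 0.0186]
width: 0.0871
time: 23.63
ee_pos: [0.4735, -0.1388, 0.0052]
eef_rot: [1.0, -0.0, 0.0, 0.0]
ft_force: [-0.2, 0.6, -0.7]
width: 0.0871
grip_force: 0.0
```

```bash

python3 -m crank '{"steps":[[[0,0.06,-0.04],[0,0,0]],[[0,0,0],[0,0,0]]]}' |grep -E "ee_pos|width"
python3 -m crank '{"steps":[[[0,0,0],[0,0,0]],[[0,0,0],[0,0,0]],[[0,0,0],[0,0,0]],[[0,0,0],[0,0,0]],[[0,0,0],[0,0,0]],[[0,0,0],[0,0,0]],[[0,0,0],[0,0,0]],[[0,0,0],[0,0,0]]]}' 48 40
python3 -m crank '{"steps":[[[0,0,0.4],[0,0,0]],[[0,0,0.8],[0,0,0]],[[0,0,1],[0,0,0]],[[0,0,1],[0,0,0]],[[0,0,1],[0,0,0]],[[0,0,1],[0,0,0]],[[0,0,1],[0,0,0]],[[0,0,1],[0,0,0]],[[0,0.3,0.6],[0,0,0]],[[0.1,0.6,0.2],[0,0,0]]]}' 
python3 -m crank '{"steps":[[[0.22,1,0],[0,0,0]],[[0.22,1,0],[0,0,0]],[[0.22,1,0],[0,0,0]],[[0.22,1,0],[0,0,0]],[[0.22,1,0],[0,0,0]],[[0.22,1,0],[0,0,0]],[[0.22,1,0],[0,0,0]],[[0.22,1,0],[0,0,0]],[[0.22,1,0],[0,0,0]],[[0.22,1,0],[0,0,0]]]}' |grep -E "ee_pos|width"
python3 -m crank '{"steps":[[[0.22,1,0],[0,0,0]],[[0.22,1,0],[0,0,0]],[[0.22,1,0],[0,0,0]],[[0.22,1,0],[0,0,0]],[[0.22,1,0],[0,0,0]],[[0.22,1,0],[0,0,0]],[[0.22,1,0],[0,0,0]],[[0.2,0.7,0],[0,0,0]],[[0.1,0.3,0],[0,0,0]],[[0,0,0],[0,0,0]]]}' |grep -E "ee_pos|width"
```

```text
ee_pos: [0.4732, -0.137, 0.0038]
width: 0.0868
time: 24.47
ee_pos: [0.473, -0.1372, 0.0036]
eef_rot: [1.0, -0.0, 0.0, 0.0]
ft_force: [-0.4, 0.3, -0.4]
width: 0.0561
grip_force: 40.0
time: 25.3
ee_pos: [0.4761, -0.1161, 0.2069]
eef_rot: [1.0, -0.001, 0.002, 0.001]
ft_force: [0.4, 0.8, -1.5]
width: 0.0557
grip_force: 40.0
ee_pos: [0.5303, 0.1365, 0.2041]
width: 0.0565
ee_pos: [0.5758, 0.3371, 0.2036]
width: 0.0564
```

```bash

python3 -m crank '{"steps":[[[-0.1,0.3,-0.2],[0,0,0]],[[-0.05,0.3,-0.4],[0,0,0]],[[0,0,-0.5],[0,0,0]],[[0,0,-0.2],[0,0,0]],[[0,0,0],[0,0,0]],[[0,0,0],[0,0,0]],[[0,0,0],[0,0,0]],[[0,0,0],[0,0,0]]]}' 
cat >> h.py <<'E'
def held(c,s,h,off,R,half,loss=.0005):
    from scipy.optimize import least_squares
    P=cloud(c);t=s['ee_pos'][2]-off+h;p0=s['ee_pos'][:2]
    m=P[180:275].reshape(-1,3);m=m[(abs(m[:,2]-t)<.004)&(abs(m[:,1]-p0[1])<half)&(np.hypot(*(m[:,:2]-p0).T)<R+.006)]
    h_=cv2.convexHull((m[:,:2]*1e3).astype(np.float32))[:,0]/1e3
    h_=h_[h_[:,0]>p0[0]+.3*R]
    f=least_squares(lambda p:np.hypot(h_[:,0]-p[0],h_[:,1]-p[1])-R,p0,loss='soft_l1',f_scale=loss)
    A=np.c_[m[:,:2]-p0,np.ones(len(m))];return len(h_),f.x.round(4),np.abs(f.fun).max().round(4),'plane',np.linalg.lstsq(A,m[:,2],rcond=None)[0].round(4)
E
python3 - <<'E'
from h import *
c,s=wr('w8');print(s['ee_pos'],s['eef_rot'].round(4),s['width'])
print(held(c,s,.014,.0037,.0285,.022))
E
```

```text
time: 27.63
ee_pos: [0.5731, 0.3502, 0.1717]
eef_rot: [1.0, -0.0, 0.0, -0.0]
ft_force: [0.1, 0.4, -2.4]
width: 0.056
grip_force: 40.0
[0.57308807 0.35028421 0.17167771] [ 1.e+00 -3.e-04  4.e-04 -2.e-04] 0.056490086939464085
(17, array([0.5737, 0.3502]), np.float64(0.0052), 'plane', array([-0.0021, -0.0012,  0.1811]))
```

View pics/w8.png

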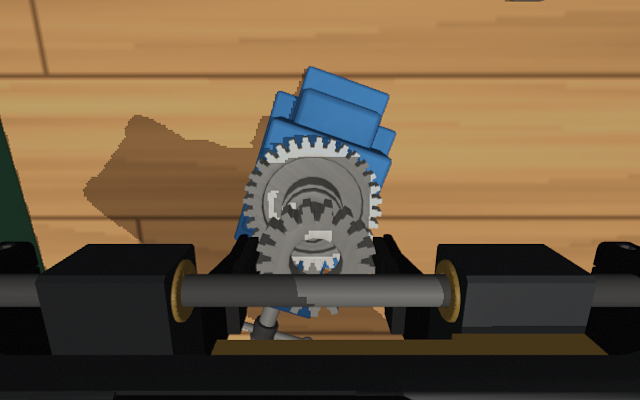

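The small gear is level in the fingers at (315,255), and the shaft tip shows in its bore at (317,235). Correcting by about 2 mm and lowering.

```bash

python3 -m crank '{"steps":[[[-0.06,0.09,0],[0,0,0]],[[0,0,-0.3],[0,0,0]],[[0,0,-0.3],[0,0,0]],[[0,0,-0.4],[0,0,0]],[[0,0,-0.4],[0,0,0]],[[0,0,-0.4],[0,0,0]],[[0,0,-0.2],[0,0,0]],[[0,0,0],[0,0,0]],[[0,0,0],[0,0,0]]]}' 
python3 -m crank '{"steps":[[[0,0,-0.05],[0,0,0]],[[0,0,0],[0,0,0]],[[0,0,0],[0,0,0]]]}' |grep -E "ee_pos|ft"
python3 -m crank '{"steps":[[[0,0,-0.03],[0,0,0]],[[0,0,0],[0,0,0]],[[0,0,0],[0,0,0]]]}'|grep -E "ee_pos|ft"
```

```text
time: 28.43
ee_pos: [0.5712, 0.3525, 0.1207]
eef_rot: [1.0, -0.0, -0.0, 0.0]
ft_force: [0.7, 0.1, -0.6]
width: 0.0564
grip_force: 40.0
ee_pos: [0.5713, 0.3526, 0.12]
ft_force: [0.2, -0.7, -1.3]
ee_pos: [0.5713, 0.3526, 0.1191]
ft_force: [-0.4, -0.9, -1.7]
```

```bash

python3 -m crank '{"steps":[[[0,0,-0.02],[0,0,0]],[[0,0,0],[0,0,0]],[[0,0,0],[0,0,0]]]}'|grep -E "ee_pos|ft"
python3 -m crank '{"steps":[[[0,0,-0.02],[0,0,0]],[[0,0,0],[0,0,0]],[[0,0,0],[0,0,0]]]}'|grep -E "ee_pos|ft"
python3 -m crank '{"steps":[[[0,0,-0.02],[0,0,0]],[[0,0,0],[0,0,0]],[[0,0,0],[0,0,0]]]}'|grep -E "ee_pos|ft"
```

```text
ee_pos: [0.5713, 0.3526, 0.1187]
ft_force: [0.2, 0.2, -0.9]
ee_pos: [0.5714, 0.3527, 0.1186]
ft_force: [-1.2, -1.3, 5.0]
ee_pos: [0.5715, 0.3527, 0.1186]
ft_force: [-2.7, -3.0, 8.7]
```

Seated at 0.1186 as predicted. Releasing and going to the bearing.

```bash

python3 -m crank '{"steps":[[[0,0,0.03],[0,0,0]],[[0,0,0],[0,0,0]],[[0,0,0],[0,0,0]],[[0,0,0],[0,0,0]],[[0,0,0],[0,0,0]],[[0,0,0],[0,0,0]]]}' 87 |grep -E "ee_pos|width"
python3 -m crank '{"steps":[[[0,0,0.4],[0,0,0]],[[0,0,0.8],[0,0,0]],[[0,0,1],[0,0,0]],[[0,0,1],[0,0,0]],[[0,-0.3,1],[0,0,0]],[[0,-0.7,0.3],[0,0,0]],[[0.05,-1,0],[0,0,0]],[[0.05,-1,0],[0,0,0]],[[0.05,-1,0],[0,0,0]],[[0.05,-1,0],[0,0,0]]]}'|grep -E "ee_pos|width"
python3 -m crank '{"steps":[[[0.05,-1,0],[0,0,0]],[[0.05,-1,0],[0,0,0]],[[0.05,-1,0],[0,0,0]],[[0.05,-1,0],[0,0,0]],[[0.05,-1,0],[0,0,0]],[[0.05,-1,0],[0,0,0]],[[0.05,-1,0],[0,0,0]],[[0.05,-1,0],[0,0,0]],[[0.05,-1,0],[0,0,0]],[[0.05,-1,0],[0,0,0]]]}'|grep -E "ee_pos|width"
python3 -m crank '{"steps":[[[0,-1,0],[0,0,0]],[[0,-1,0],[0,0,0]],[[0,-1,0],[0,0,0]],[[0,-1,0],[0,0,0]],[[0,-0.8,0],[0,0,0]],[[0,-0.4,0],[0,0,0]],[[0,0,0],[0,0,0]],[[0,0,0],[0,0,0]],[[0,0,0],[0,0,0]]]}'|grep -E "ee_pos|width"
python3 - <<'E'
from h import *
from bench import cams
c,s=wr('w9');print(s['ee_pos'],s['eef_rot'].round(4),s['joint_positions'].round(2))
print('be',near(c,(.607,-.1515),.008,.022,.035))
c=cams.camera('scene')
for a,b in((.078,.093),(.122,.1295)):print(near(c,(.572,.352),a,b,.06 if a<.1 else .033))
E
```

```text
ee_pos: [0.5712, 0.3526, 0.1181]
width: 0.0844
ee_pos: [0.5762, 0.2267, 0.2317]
width: 0.0869
ee_pos: [0.5888, -0.0234, 0.2318]
width: 0.087
ee_pos: [0.589, -0.1503, 0.2312]
width: 0.0869
[ 0.589048   -0.15021674  0.23117274] [ 1.0e+00  1.2e-03  2.0e-04 -3.0e-04] [ 0.72  0.37 -0.7   1.47  0.24  1.39 -1.56]
be (1405, 'mean', array([ 0.6094, -0.1516,  0.0137]), 'circ', 609.0, -151.5, 25.9, 'zmed', np.float64(0.0139))
(1056, 'mean', array([0.5841, 0.3612, 0.084 ]), 'circ', 573.0, 352.3, 52.7, 'zmed', np.float64(0.0844))
(327, 'mean', array([0.575 , 0.3562, 0.1274]), 'circ', 571.5, 354.6, 30.5, 'zmed', np.float64(0.128))
```

View pics/w9.png

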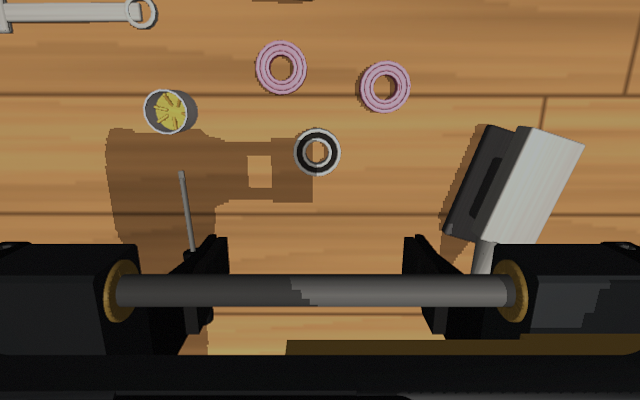

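The black-sealed bearing is at (316,152), measured at (0.609, -0.1515), radius 25.9, top about 14–15 mm. The pink ones at (281,67) and (385,87), the tin and the screwdriver are all clear of the fingers. Scene depth shows the small gear's top at 128 mm, so it lies flat.

```bash

python3 -m crank '{"steps":[[[0.4,0,-0.6],[0,0,0]],[[0.4,0,-1],[0,0,0]],[[0,0,-1],[0,0,0]],[[0,0,-1],[0,0,0]],[[0,0,-1],[0,0,0]],[[0,0,-1],[0,0,0]],[[0,0,-1],[0,0,0]],[[0,0,-0.9],[0,0,0]],[[0,0,-0.6],[0,0,0]],[[0,0,-0.4],[0,0,0]]]}' |grep -E "ee_pos|width"
python3 -m crank '{"steps":[[[0,0,-0.3],[0,0,0]],[[0,0,-0.15],[0,0,0]],[[0,0,-0.1],[0,0,0]],[[0,0,0],[0,0,0]],[[0,0,0],[0,0,0]],[[0,0,0],[0,0,0]]]}'
```

```text
ee_pos: [0.6082, -0.1513, 0.0167]
width: 0.0871
time: 34.03
ee_pos: [0.6093, -0.1526, 0.0054]
eef_rot: [1.0, -0.0, 0.001, 0.0]
ft_force: [-0.4, -0.3, 0.7]
width: 0.0869
grip_force: 0.0
```

```bash

python3 -m crank '{"steps":[[[0,0.04,-0.04],[0,0,0]],[[0,0,0],[0,0,0]]]}' |grep -E "ee_pos|width"
python3 -m crank '{"steps":[[[0,0,0],[0,0,0]],[[0,0,0],[0,0,0]],[[0,0,0],[0,0,0]],[[0,0,0],[0,0,0]],[[0,0,0],[0,0,0]],[[0,0,0],[0,0,0]],[[0,0,0],[0,0,0]],[[0,0,0],[0,0,0]]]}' 44 35
python3 -m crank '{"steps":[[[0,0,0.4],[0,0,0]],[[0,0,0.8],[0,0,0]],[[0,0,1],[0,0,0]],[[0,0,1],[0,0,0]],[[0,0,1],[0,0,0]],[[0,0,1],[0,0,0]],[[0,0,1],[0,0,0]],[[0,0,1],[0,0,0]],[[0,0.3,0.6],[0,0,0]],[[0,0.6,0.2],[0,0,0]]]}' 
python3 -m crank '{"steps":[[[-0.07,1,0],[0,0,0]],[[-0.07,1,0],[0,0,0]],[[-0.07,1,0],[0,0,0]],[[-0.07,1,0],[0,0,0]],[[-0.07,1,0],[0,0,0]],[[-0.07,1,0],[0,0,0]],[[-0.07,1,0],[0,0,0]],[[-0.07,1,0],[0,0,0]],[[-0.07,1,0],[0,0,0]],[[-0.07,1,0],[0,0,0]]]}' |grep -E "ee_pos|width"
python3 -m crank '{"steps":[[[-0.07,1,0],[0,0,0]],[[-0.07,1,0],[0,0,0]],[[-0.07,1,0],[0,0,0]],[[-0.07,1,0],[0,0,0]],[[-0.07,1,0],[0,0,0]],[[-0.07,1,0],[0,0,0]],[[-0.07,1,0],[0,0,0]],[[-0.07,1,0],[0,0,0]],[[-0.05,0.5,0],[0,0,0]],[[0,0,0],[0,0,0]]]}' |grep -E "ee_pos|width"
python3 -m crank '{"steps":[[[0,0.3,-0.1],[0,0,0]],[[0,0.3,-0.3],[0,0,0]],[[0,0,-0.3],[0,0,0]],[[0,0,-0.1],[0,0,0]],[[0,0,0],[0,0,0]],[[0,0,0],[0,0,0]],[[0,0,0],[0,0,0]],[[0,0,0],[0,0,0]]]}' 
python3 - <<'E'
from h import *
c,s=wr('w10');print(s['ee_pos'],s['eef_rot'].round(4),s['width'])
print(held(c,s,.015,.0044,.026,.02))
E
```

```text
ee_pos: [0.6089, -0.1512, 0.0038]
width: 0.087
time: 34.87
ee_pos: [0.6088, -0.1515, 0.0036]
eef_rot: [1.0, -0.0, 0.0, 0.0]
ft_force: [-0.6, 0.5, 0.3]
width: 0.0501
grip_force: 35.0
time: 35.7
ee_pos: [0.6096, -0.1306, 0.2069]
eef_rot: [1.0, -0.002, 0.002, 0.001]
ft_force: [1.0, -0.3, -1.6]
width: 0.0505
grip_force: 35.0
ee_pos: [0.59, 0.1234, 0.203]
width: 0.0502
ee_pos: [0.5733, 0.3379, 0.203]
width: 0.0501
time: 38.03
ee_pos: [0.5763, 0.3483, 0.184]
eef_rot: [1.0, -0.0, 0.0, -0.0]
ft_force: [-0.2, -0.0, -1.8]
width: 0.0504
grip_force: 35.0
[0.57627294 0.34840848 0.18398619] [ 1.e+00 -4.e-04  3.e-04 -1.e-04] 0.05028146320918108
(28, array([0.5765, 0.3485]), np.float64(0.0044), 'plane', array([-0.0016, -0.002 ,  0.1941]))
```

View pics/w10.png

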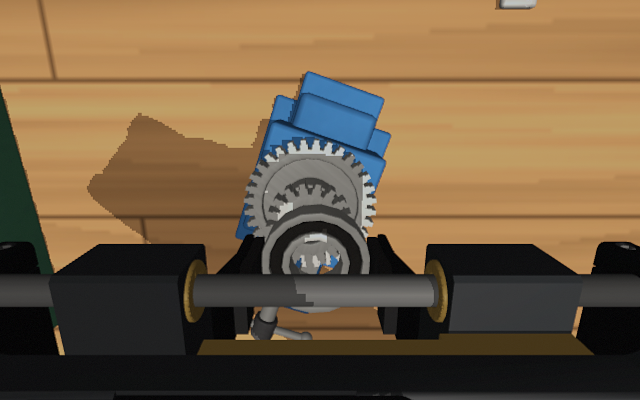

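The bearing is level in the fingers at (316,255). It needs about 4 mm of correction, then lowering.

```bash

python3 -m crank '{"steps":[[[-0.1,0.1,0],[0,0,0]],[[-0.07,0.06,0],[0,0,0]],[[0,0,-0.3],[0,0,0]],[[0,0,-0.4],[0,0,0]],[[0,0,-0.3],[0,0,0]],[[0,0,0],[0,0,0]],[[0,0,0],[0,0,0]],[[0,0,0],[0,0,0]]]}' 
python3 - <<'E'
from h import *
c,s=wr('w11');print(s['ee_pos']);print(held(c,s,.015,.0037,.026,.02))
E
python3 -m crank '{"steps":[[[0,0,-0.3],[0,0,0]],[[0,0,-0.3],[0,0,0]],[[0,0,-0.2],[0,0,0]],[[0,0,-0.1],[0,0,0]],[[0,0,0],[0,0,0]],[[0,0,0],[0,0,0]],[[0,0,0],[0,0,0]]]}'
```

```text
time: 38.75
ee_pos: [0.5719, 0.3526, 0.1586]
eef_rot: [1.0, -0.0, -0.0, -0.0]
ft_force: [0.6, 0.2, -1.4]
width: 0.0506
grip_force: 35.0
[0.57195931 0.35263795 0.1588489 ]
(22, array([0.5719, 0.3528]), np.float64(0.0037), 'plane', array([ 0.0035, -0.    ,  0.1686]))
time: 39.38
ee_pos: [0.5719, 0.3527, 0.1363]
eef_rot: [1.0, -0.0, 0.0, -0.0]
ft_force: [0.1, -0.5, -2.0]
width: 0.0503
grip_force: 35.0
```

```bash

python3 -m crank '{"steps":[[[0,0,-0.08],[0,0,0]],[[0,0,-0.04],[0,0,0]],[[0,0,0],[0,0,0]],[[0,0,0],[0,0,0]]]}'|grep -E "ee_pos|ft"
python3 -m crank '{"steps":[[[0,0,-0.02],[0,0,0]],[[0,0,0],[0,0,0]],[[0,0,0],[0,0,0]]]}'|grep -E "ee_pos|ft"
python3 -m crank '{"steps":[[[0,0,-0.02],[0,0,0]],[[0,0,0],[0,0,0]],[[0,0,0],[0,0,0]]]}'|grep -E "ee_pos|ft"
python3 -m crank '{"steps":[[[0,0,-0.02],[0,0,0]],[[0,0,0],[0,0,0]],[[0,0,0],[0,0,0]]]}'|grep -E "ee_pos|ft"
```

```text
ee_pos: [0.5718, 0.3526, 0.133]
ft_force: [0.6, -0.7, -1.9]
ee_pos: [0.5718, 0.3526, 0.1326]
ft_force: [-0.3, 0.4, -1.2]
ee_pos: [0.5719, 0.3527, 0.1326]
ft_force: [-1.5, -0.9, 3.5]
ee_pos: [0.5719, 0.3527, 0.1325]
ft_force: [-2.3, -1.7, 7.9]
```

Seated at 0.1326 as predicted. Releasing, retreating and checking.

```bash

python3 -m crank '{"steps":[[[0,0,0.03],[0,0,0]],[[0,0,0],[0,0,0]],[[0,0,0],[0,0,0]],[[0,0,0],[0,0,0]],[[0,0,0],[0,0,0]],[[0,0,0],[0,0,0]],[[0,0,0],[0,0,0]]]}' 87 |grep -E "ee_pos|width"
python3 -m crank '{"steps":[[[0,0,0.3],[0,0,0]],[[0,0,0.7],[0,0,0]],[[0,0,1],[0,0,0]],[[0,0,1],[0,0,0]],[[0,0,0.7],[0,0,0]],[[0,-0.6,0.3],[0,0,0]],[[-0.3,-1,0],[0,0,0]],[[-0.3,-1,0],[0,0,0]],[[-0.3,-1,0],[0,0,0]],[[-0.3,-1,0],[0,0,0]]]}'|grep -E "ee_pos|width"
python3 -m crank '{"steps":[[[-0.3,-1,0],[0,0,0]],[[-0.3,-1,0],[0,0,0]],[[-0.3,-1,0],[0,0,0]],[[0,-0.5,0],[0,0,0]],[[0,0,0],[0,0,0]],[[0,0,0],[0,0,0]],[[0,0,0],[0,0,0]]]}'
python3 - <<'E'
from h import *
from bench import cams
c=cams.camera('scene')
for a,b,R in((.078,.093,.06),(.109,.121,.025),(.1215,.1295,.033),(.139,.15,.03)):print(a,near(c,(.572,.352),a,b,R))
t=cams.camera('top');t0=pickle.load(open('top0.pkl','rb'))
A=cv2.resize(c['pixels'][190:330,370:550],None,fx=3,fy=3);B=cv2.resize(t['pixels'][100:290,140:430],(580,380))
P=cloud(t);m=P[180:240,150:215].reshape(-1,3);m=m[m[:,2]>.139];A_=np.c_[m[:,:2]-[.572,.352],np.ones(len(m))];print(len(m),np.linalg.lstsq(A_,m[:,2],rcond=None)[0].round(3))
B=np.vstack([B,np.zeros((40,580,3),np.uint8)]);cv2.imwrite('pics/fA.png',A);cv2.imwrite('pics/fB.png',B)
E
```

```text
ee_pos: [0.5718, 0.3526, 0.1322]
width: 0.085
ee_pos: [0.5413, 0.2367, 0.2328]
width: 0.0869
time: 42.47
ee_pos: [0.5193, 0.1513, 0.2328]
eef_rot: [1.0, 0.0, 0.0, -0.0]
ft_force: [0.6, 0.0, 0.3]
width: 0.0871
grip_force: 0.0
0.078 (1050, 'mean', array([0.584 , 0.3611, 0.084 ]), 'circ', 572.7, 354.2, 51.5, 'zmed', np.float64(0.0845))
0.109 (33, 'mean', array([0.5898, 0.3596, 0.1158]), 'circ', 586.7, 358.4, 19.1, 'zmed', np.float64(0.1167))
0.1215 (106, 'mean', array([0.5847, 0.3621, 0.1257]), 'circ', 573.8, 354.8, 28.3, 'zmed', np.float64(0.126))
0.139 (383, 'mean', array([0.5739, 0.3548, 0.1433]), 'circ', 571.7, 354.9, 27.5, 'zmed', np.float64(0.1435))
2353 [-1.506 -1.838  0.215]
```

View pics/fA.png

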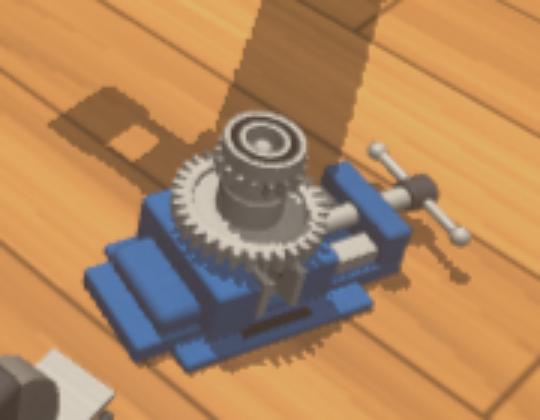

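View pics/fB.png

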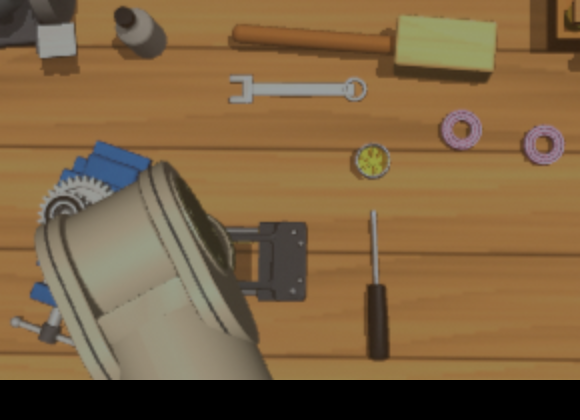

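The stack is complete and flat at (265,175): gear, spacer, small gear and bearing, with the bearing's top at 143.5 mm. In the top view the other tools lie where they were and the robot is clear of everything.

```bash
python3 -c "
from bench import ticket;print(ticket.close_job())"
```

```text
the job is handed in; nothing more can be done
None
```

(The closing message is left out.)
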